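# Park the rolling pin at the top of the drainer

### The arm

A 6-joint arm with a two-finger parallel gripper is mounted at the origin on the work surface. World frame = base frame: x ahead of the robot, y to its left, z up, the work surface at z = 0. Lengths are in m, angles in degrees, forces in N, time in s.
With the tool pointing down it reaches from about 0.3 to 0.75 m from the base axis. Payload 8.5 kg.
Tool frame: the origin (TCP) lies at the very end of the fingers, on their centre line; the grasp point (between the pads) lies 19 mm behind it; x points along the fingers, y is the direction in which the jaws open and shut, and the axes are right-handed (so a half turn about x gives the same grasp; the last joint's range is limited). The gripper opens to 85 mm and grips with 20 to 120 N. Pads are 22 mm wide; open, the fingers measure 114 mm over their backs; the gripper's body (76 mm by 85 mm) begins 54 mm behind the grasp point. The pads swing forward as they close: fully open they stand 13 mm farther back than shut.
Start: joints at [55.101, 21.807, 74.336, -0, 83.858, -12.336], TCP at [0.211, 0.508, 0.231] pointing down, gripper open.
Joint ranges: [-178.18, 178.18], [-50.72, 133.34], [12.68, 142.11], [-81.47, 261.47], [9.98, 163.14], [-165.26, 165.26]. Speed limits (degrees/s): [136.94, 136.94, 180, 180, 180, 180].

### API

Orientations are given as a 3x3 rotation matrix whose columns are the frame's x, y, z axes.
In Python, from rig import env, eyes, close_job gives the robot as it stands.
- The arm moves only by the shell command python3 -m pendant 'ROWS' [OPENING] [FORCE]. ROWS is a JSON object of lists of equal length, an entry for each row: "travel": the shift along the world's x, y, z in mm, a list of three; "delta_rot": the turn, a rotation vector about the world's x, y, z in rad, a list of three. In form: {"travel": [[x, y, z], ...], "delta_rot": [[wx, wy, wz], ...]}. A call has 1 to 20 rows; each row shifts and turns the commanded pose from where the row before left it; what a row does not reach is not made up. A row lasts 1/12 s, in which the tool goes at most 41.7 mm and 7.16 degrees, less where a joint would pass 70% of its speed; a pose out of reach is approached as far as the arm can. A call with a gripper value outside its range is refused whole. OPENING is the finger opening in mm, from 0 to 85.4, set as the call begins (- or left out, the last holds). The fingers move at their own pace and stop on an object; FORCE is the grip in N (left out, the last holds). Time passes only in rows, so rows that do not move let the fingers close. It gives the time, the measured TCP pose, the force and the opening at its end, in the units of the state.
- env.observe(): the state, without advancing time (a new reading comes with each control period).
- eyes.get_image(name): name is "side" or "top" or "wrist"; returns the picture (384x512x3 uint8, red, green, blue); there is no depth.
- eyes.camera_model(name): a dict with "vfov" (degrees; the focal length in pixels is half the picture's height over the tangent of half this angle, whatever the lens; pixels are square), "cx", "cy" (the principal point, pixels), "pose" (4x4, takes a point from camera to world coordinates). Camera axes: x right, y up, looking along -z (the intrinsics and any distortion apply to the point x, -y, -z); pixel columns grow to the right and rows downward; lengths in m; the calibration is good to about 2 mm. A picture is of the moment at which its call begins: read the wrist's pose just before it. camera_model takes no time and is no camera call; for the wrist camera it gives the pose at the moment of the call.
- close_job(): hands the job in, once; it reports no verdict.
The state is a dict: "time_s": time; "q": joint angles; "qvel": joint speeds; "joint_efforts": joint torques, N m; "position": TCP position; "tool_rot": TCP orientation; "ft_force": force on the tool from outside, world axes, zero at the start; "wrist_torque": the same for the moment, N m; "grip_width": finger opening in m.
Only numpy, scipy, OpenCV 4.12 (cv2) and the standard library are available. Lean on these libraries where they do the work, as an engineer would, in place of code of your own. Each camera call takes 0.05 s, during which the arm holds its last target. There are 200 camera calls.

### The job

The washed rolling pin has rolled down to the wet end of the sloping steel drainer. Push it steadily and gently up the slope, without flicking it, squeezing it or lifting it off the steel, until it drops into the trough at the top and lies square against the back stop, where it stays put when you let go. Leave the other things where they are.

Things in the scene. Friction and masses are not known exactly. Their poses are not given: they have to be found in the camera images.
- rolling_pin: Maple rolling pin lying level across the drainer, 0.25 to 0.5 kg, slippery wet: pushed, it rolls or slides. Barrel 44 mm in diameter and 200 mm long, a handle 27 mm thick and 46 mm long at each end. Origin at its middle, on its axis; its y axis runs along the pin, x and z turn as it rolls. It starts against the front lip at the low end, its axis 55 mm above the worktop.
- drainer: Stainless steel draining tray standing firm on the worktop (it does not shift), 312 mm wide inside and 208 mm long, with side cheeks rising about 26 mm above its floor. Origin on the worktop (z = 0) under the tray; its x axis points level uphill, within 29 degrees of straight ahead of the robot; y across the tray. A spout sticks out of the front lip at y = -118 mm.
- crest (a point): Middle of the straight crest where the floor's 9 degree rise ends, 65 mm uphill of the drainer's origin and 55 mm above the worktop; behind it the floor falls at 30 degrees into the trough. Axes as the drainer's. A pin let go below the crest rolls back to the front lip; one whose axis has passed it rolls into the trough by itself and stays.
- stop (a point): Middle of the top edge of the upright back stop's front face, 107 mm uphill of the drainer's origin and 84 mm above the worktop. Axes as the drainer's. It ends the trough and is 3 mm thick.
- seat (a point): Where the middle of the pin's axis lies when it is home in the trough, touching the 30 degree face and the back stop: 85 mm uphill of the drainer's origin (along its x axis) and 69 mm above the worktop. Axes as the drainer's.
- slope (a point): Point on the drainer's floor at the middle of the inside face of the front lip (low end, nearest the robot), 95 mm downhill of the drainer's origin and 30 mm above the worktop; the lip is 10 mm high, 3 mm thick. Its x axis points up the slope along the floor, its y axis across, its z axis square to the sloping floor: the pin's axis lies at z = 22 mm in this frame all the way up to the crest.
- drip_bowl: Small aluminium bowl, 60 mm in diameter and 20 mm high, under the drainer's spout, in front of the lip. Origin under its middle. To be left alone.
- salt_cellar: Closed plastic salt cellar, white with a blue lid, 80 mm in diameter and 77 mm high, beside the drainer. Origin under its middle. To be left alone.
- clip_tin: Round steel tin with a spring-clipped lid, 108 mm in diameter (128 mm over the clip) and 92 mm high, beside the drainer. Origin under its middle. To be left alone.
- chapati_board: Round steel chapati board, 252 mm in diameter and 22 mm thick, to the left. Origin under its middle. To be left alone.
- bowl_nest: Nest of aluminium bowls, 200 mm in diameter and 80 mm high, on the chapati board. Origin under its middle. To be left alone.
- flour_dredger: Steel flour dredger, 72 mm in diameter and 100 mm high, to the right. Origin under its middle. To be left alone.
- turner: Spatula 260 mm long lying flat to the right. To be left alone.

How it is judged:
By the outcome, as a careful person would: the job done as asked, in the order asked, and still so for the second after the job is handed in, with the robot touching nothing.
It also fails if it takes over 38 s, if anything falls off the work surface, if the arm or the gripper's body presses on something with over 40 N, if the wrist force passes 120 N, or if a joint passes its speed limit or range.

## Working session

There is one attempt and no reset: what is moved stays moved. The work goes in short steps, Python scripts to look and compute and a shell command to move; the robot and the scene stay as the last step left them, time stands still between calls to the robot, and variables do not carry over. Pictures are saved under pics/ and viewed, about 8 in all and at most 12, crops included, and the job is handed in when it is done.

```bash
mkdir -p pics; cat > h.py <<'E'
import numpy as np, cv2
from rig import env, eyes, close_job
def save(n,f):
    m=eyes.camera_model(n); im=eyes.get_image(n); cv2.imwrite('pics/'+f+'.png',im[:,:,::-1]); np.save('pics/'+f+'.npy',m['pose']); return m,im
def ray(m,u,v):
    f=192/np.tan(np.radians(m['vfov']/2)); T=np.array(m['pose'])
    p=np.array([[[u,v]]],float); K=np.array([[f,0,m['cx']],[0,f,m['cy']],[0,0,1]])
    d=m.get('dist',m.get('distortion'))
    n=cv2.undistortPoints(p,K,np.array(d,float) if d is not None else None)[0,0]
    return T[:3,3],T[:3,:3]@np.array([n[0],-n[1],-1])
def onz(m,u,v,z):
    o,d=ray(m,u,v); return o+d*(z-o[2])/d[2]
def proj(m,p):
    f=192/np.tan(np.radians(m['vfov']/2)); T=np.array(m['pose']); c=T[:3,:3].T@(np.array(p)-T[:3,3])
    return np.array([m['cx']+f*c[0]/-c[2], m['cy']-f*c[1]/-c[2]])
E
python3 - <<'E'
from h import *
ims=[]
for n in ['top','side']:
    m,im=save(n,n+'0'); print(n,{k:v for k,v in m.items() if k!='pose'},np.round(m['pose'],3).tolist())
s=env.observe(); print(s)
E
```

```text
top {'vfov': 57.879701810782876, 'cx': 256.83078114223684, 'cy': 190.8808960538366} [[0.015, 0.995, -0.099, 0.464], [-1.0, 0.017, 0.017, 0.041], [0.019, 0.099, 0.995, 1.21], [0.0, 0.0, 0.0, 1.0]]
side {'vfov': 43.09807273844453, 'cx': 248.27634295179553, 'cy': 191.05466569990352} [[0.831, 0.345, -0.437, -0.075], [-0.557, 0.537, -0.634, -0.85], [0.016, 0.769, 0.638, 0.995], [0.0, 0.0, 0.0, 1.0]]
{'time_s': 0.1, 'q': array([ 5.50997446e+01,  2.18378803e+01,  7.43778568e+01, -1.00211860e-03,
        8.38575627e+01, -1.23352624e+01]), 'qvel': array([ 0.03446928, -0.12382992, -0.10184678, -0.11897555, -0.08314855,
       -0.05788294]), 'joint_efforts': array([ 4.19221848e-03, -4.49219441e+01, -2.31657976e+01, -1.07460269e-04,
        3.65089378e-03, -1.23422475e-05]), 'position': array([0.21090765, 0.50768422, 0.23078152]), 'tool_rot': array([[-7.17701521e-04,  3.83728994e-01,  9.23445474e-01],
       [-1.05918513e-03,  9.23444902e-01, -3.83729580e-01],
       [-9.99999182e-01, -1.25350302e-03, -2.56317766e-04]]), 'ft_force': array([ 0.11627409, -0.75752524, -0.19448684]), 'wrist_torque': array([0.02023802, 0.02440275, 0.04449316]), 'grip_width': 0.08539830365924002}
```

View pics/top0.png

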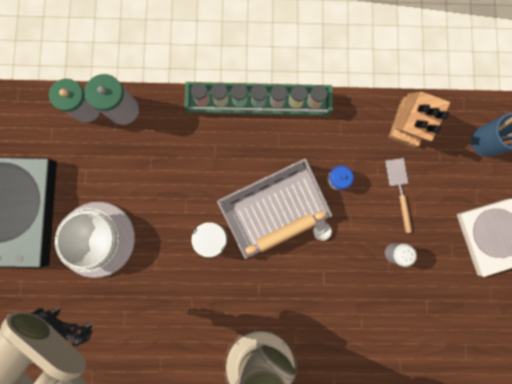

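View pics/side0.png

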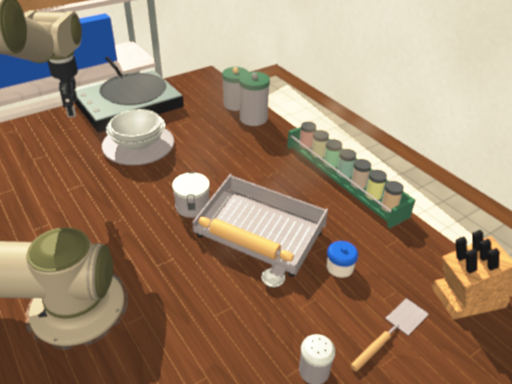

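The top view shows the drainer at about (275,208), turned, with the pin at (287,232) along its low edge. The clip tin is at (209,240), the salt cellar at (341,178) and the drip bowl at (322,231). In the side view the pin runs from (205,223) to (290,256).

```bash
cat >> h.py <<'E'
def pinmask(im,roi):
    hsv=cv2.cvtColor(im,cv2.COLOR_RGB2HSV); k=cv2.inRange(hsv,(12,70,150),(28,255,255))
    z=np.zeros_like(k); a,b,c,d=roi; z[b:d,a:c]=k[b:d,a:c]
    n,l,s,c=cv2.connectedComponentsWithStats(z); i=1+s[1:,4].argmax(); return (l==i).astype(np.uint8)
def axis(k):
    return cv2.minAreaRect(np.argwhere(k)[:,::-1].astype(np.float32)[:,None])
E
python3 - <<'E'
from h import *
for n,roi in [('top',(235,195,340,265)),('side',(190,205,300,270))]:
    m=eyes.camera_model(n); im=cv2.imread(f'pics/{n}0.png')[:,:,::-1].copy()
    k=pinmask(im,roi); r=axis(k); print(n,r,k.sum())
    b=cv2.boxPoints(r); 
    L=[np.linalg.norm(b[i]-b[(i+1)%4]) for i in range(4)]; i=0 if L[0]<L[1] else 1
    e=[(b[i]+b[i+1])/2,(b[(i+2)%4]+b[(i+3)%4])/2]
    P=[onz(m,*q,.055) for q in e]; d=P[1]-P[0]; print(e,np.round(P,4),np.linalg.norm(d),np.degrees(np.arctan2(d[1],d[0])),'mid',(P[0]+P[1])/2)
    c=im[140:270,190:360] if n=='top' else im[160:300,160:370]
    cv2.imwrite(f'pics/c_{n}.png',cv2.resize(c,None,fx=3.8,fy=3.8,interpolation=cv2.INTER_CUBIC)[:,:,::-1])
a=cv2.imread('pics/c_top.png')
cv2.imwrite('pics/c_top.png',a)
E
```

```text
top ((291.1000061035156, 228.70001220703125), (12.969193458557129, 74.68466186523438), 63.43495178222656) 901
[array([324.5    , 212.00002], dtype=float32), array([257.7    , 245.40001], dtype=float32)] [[ 0.5124 -0.2054  0.055 ]
 [ 0.3991  0.0158  0.055 ]] 0.24850423464114904 117.11802043522954 mid [ 0.4557755 -0.0947588  0.055    ]
side ((245.2633056640625, 238.5680389404297), (102.30770874023438, 17.153846740722656), 22.61986541748047) 1475
[array([198.04436, 218.89348], dtype=float32), array([292.48224, 258.2426 ], dtype=float32)] [[ 0.3802  0.058   0.055 ]
 [ 0.5127 -0.2061  0.055 ]] 0.2954356774444097 -63.362462853167386 mid [ 0.44646127 -0.07405014  0.055     ]
```

View pics/c_top.png

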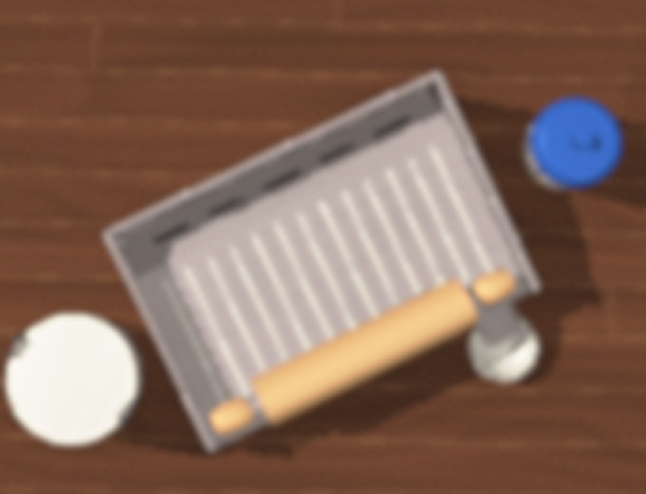

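Crop (scale 3.8, origin 190,140): the pin ends are at crop (210,420) and (515,283). The tray's corners are at (105,235), (437,72), (540,290) and (210,450).

```bash
python3 - <<'E'
from h import *
m=eyes.camera_model('top'); g=lambda u,v:(190+(u+.5)/3.8-.5,140+(v+.5)/3.8-.5)
P=[onz(m,*g(210,420),.055),onz(m,*g(515,283),.055)]; d=P[0]-P[1]; print('pin',np.round(P,4),np.linalg.norm(d),np.degrees(np.arctan2(d[1],d[0])),(P[0]+P[1])/2)
c={'bl':(105,235,.084),'br':(437,72,.084),'fr':(540,290,.056),'fl':(210,450,.056)}
C={k:onz(m,*g(u,v),z) for k,(u,v,z) in c.items()}
for k in C: print(k,np.round(C[k],4))
for a,b in [('br','bl'),('fr','fl'),('fl','bl'),('fr','br')]:
    d=C[b]-C[a]; print(a,b,np.linalg.norm(d[:2]),np.degrees(np.arctan2(d[1],d[0])))
O=sum(C.values())/4; print('centre',O)
ms=eyes.camera_model('side')
im=cv2.imread('pics/side0.png'); im=cv2.resize(im[160:300,160:370],None,fx=3.8,fy=3.8,interpolation=cv2.INTER_CUBIC)
for k in C:
    q=(proj(ms,C[k])-[160,160])*3.8; cv2.circle(im,(int(q[0]),int(q[1])),5,(0,0,255),1)
for p in P:
    q=(proj(ms,p)-[160,160])*3.8; cv2.circle(im,(int(q[0]),int(q[1])),5,(255,0,0),2)
cv2.imwrite('pics/c_side.png',im)
E
```

```text
pin [[ 0.3831  0.0577  0.055 ]
 [ 0.5054 -0.2075  0.055 ]] 0.2920576024631562 114.76491456839405 [ 0.44426581 -0.07492193  0.055     ]
bl [0.5399 0.1496 0.084 ]
br [ 0.6862 -0.1342  0.084 ]
fr [ 0.4996 -0.2293  0.056 ]
fl [0.3576 0.0572 0.056 ]
br bl 0.3193335486760223 117.27415088298082
fr fl 0.3197216868044821 116.36704720311047
fl bl 0.20434700896335797 26.89914525173758
fr br 0.20940657435193924 27.003442980761093
centre [ 0.52082322 -0.03915085  0.07      ]
```

View pics/c_side.png

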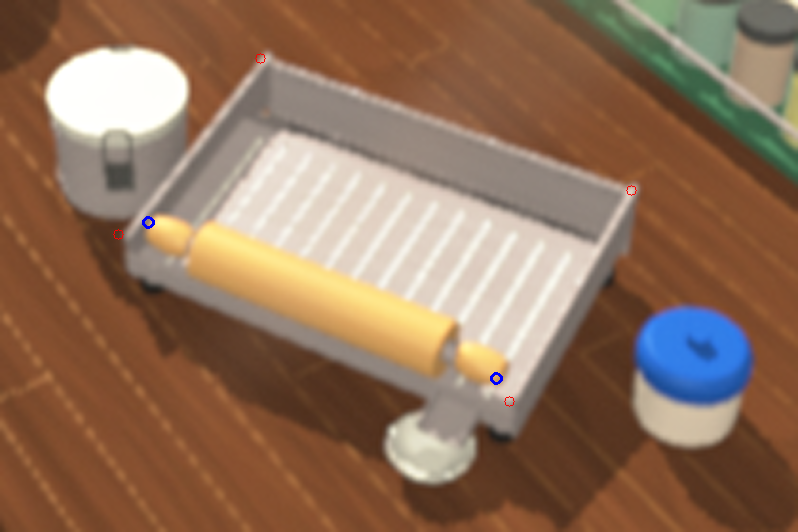

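The two views agree to about 3 mm: uphill heading about 26.8°, pin middle about (0.4445, -0.0755). I'll move to a point downhill of the pin with the jaws parallel to it and opened to 60 mm, so two fingers push evenly.

```bash
python3 -m pendant '{"travel":[[9.7,-32,-3.7],[9.7,-32,-3.7],[9.7,-32,-3.7],[9.7,-32,-3.7],[9.7,-32,-3.7],[9.7,-32,-3.7],[9.7,-32,-3.7],[9.7,-32,-3.7],[9.7,-32,-3.7],[9.7,-32,-3.7],[9.7,-32,-3.7],[9.7,-32,-3.7],[9.7,-32,-3.7],[9.7,-32,-3.7],[9.7,-32,-3.7],[9.7,-32,-3.7],[9.7,-32,-3.7],[9.7,-32,-3.7],[9.7,-32,-3.7],[0,0,0]],"delta_rot":[[0,0,-0.12],[0,0,-0.12],[0,0,-0.12],[0,0,-0.12],[0,0,-0.12],[0,0,-0.12],[0,0,-0.12],[0,0,-0.12],[0,0,-0.12],[0,0,-0.12],[0,0,-0.12],[0,0,-0.12],[0,0,-0.12],[0,0,-0.12],[0,0,-0.12],[0,0,-0.12],[0,0,-0.12],[0,0,-0.12],[0,0,-0.12],[0,0,0]]}' 60
```

```text
time_s: 1.77
position: [0.3968, -0.1047, 0.1604]
tool_rot: [[0.0, 0.442, -0.897], [-0.001, -0.897, -0.442], [-1.0, 0.001, 0.0]]
ft_force: [0.5, -0.4, -0.2]
grip_width: 0.0602
```

```bash
python3 -m pendant '{"travel":[[-0.6,1.2,-24],[-0.6,1.2,-24],[-0.6,1.2,-24],[0,0,-18],[0,0,-14],[0,0,-8],[0,0,-4],[0,0,0]],"delta_rot":[[0,0,0.01],[0,0,0],[0,0,0],[0,0,0],[0,0,0],[0,0,0],[0,0,0],[0,0,0]]}'
python3 - <<'E'
from h import *
m,im=save('side','s1'); c=im[130:290,150:360]
a=cv2.resize(c,None,fx=3.8,fy=3.8,interpolation=cv2.INTER_CUBIC)[:608][:,:,::-1]; a=np.ascontiguousarray(a[:600])
q=(proj(m,env.observe()['position'])-[150,130])*3.8; print(q)
cv2.imwrite('pics/s1c.png',a)
E
```

```text
time_s: 2.43
position: [0.3931, -0.0961, 0.0445]
tool_rot: [[-0.001, 0.46, -0.888], [0.001, -0.888, -0.46], [-1.0, -0.002, 0.001]]
ft_force: [-0.1, -0.1, -0.1]
grip_width: 0.0601
[308.48868792 468.09599316]
```

View pics/s1c.png

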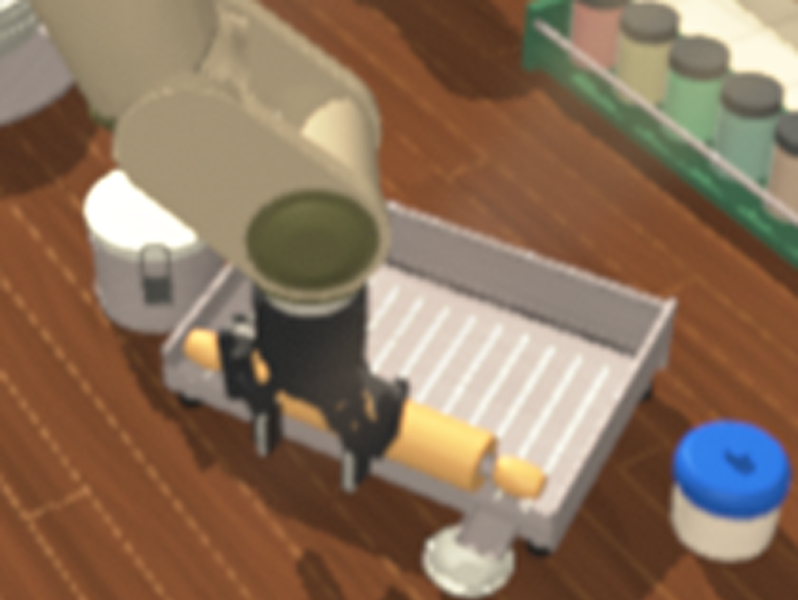

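The fingers are centred behind the pin and the tips sit at the calculated TCP height, clear of the lip. Slow approach and first contact.

```bash
python3 -m pendant '{"travel":[[1.8,0.9,0],[1.8,0.9,0],[1.8,0.9,0],[1.8,0.9,0],[1.8,0.9,0],[1.8,0.9,0],[1.8,0.9,0],[0.9,0.45,0.1],[0.9,0.45,0.1],[0.9,0.45,0.1],[0.9,0.45,0.15],[0.9,0.45,0.15],[0.9,0.45,0.15],[1.3,0.65,0.2],[1.3,0.65,0.2],[1.3,0.65,0.2],[1.8,0.9,0.32],[1.8,0.9,0.32],[1.8,0.9,0.32],[1.8,0.9,0.32]],"delta_rot":[[0,0,-0.01],[0,0,0],[0,0,0],[0,0,0],[0,0,0],[0,0,0],[0,0,0],[0,0,0],[0,0,0],[0,0,0],[0,0,0],[0,0,0],[0,0,0],[0,0,0],[0,0,0],[0,0,0],[0,0,0],[0,0,0],[0,0,0],[0,0,0]]}'
python3 - <<'E'
from h import *
m,im=save('top','t1'); c=im[140:270,190:360]; cv2.imwrite('pics/t1c.png',cv2.resize(c,None,fx=3.8,fy=3.8,interpolation=cv2.INTER_CUBIC)[:,:,::-1])
E
```

```text
time_s: 4.15
position: [0.4228, -0.0819, 0.0477]
tool_rot: [[-0.0, 0.451, -0.893], [0.0, -0.893, -0.451], [-1.0, -0.0, 0.0]]
ft_force: [-1.4, -1.5, 1.2]
grip_width: 0.0598
```

View pics/t1c.png

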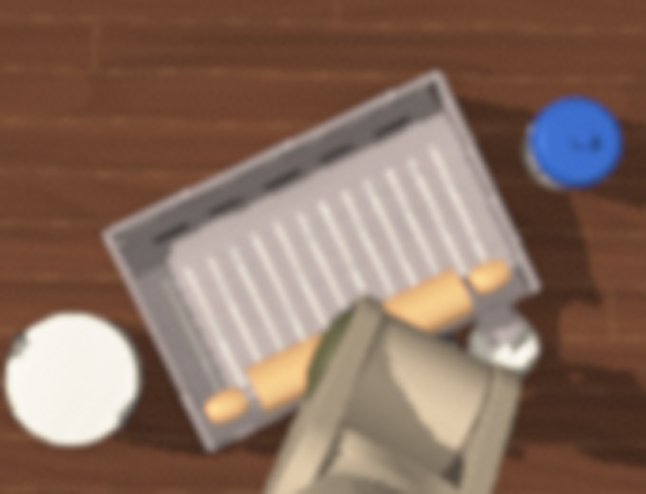

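Contact made: the pin is off the lip by about 10 mm, still parallel to it, with about 2 N on the wrist. I'll keep pushing steadily.

```bash
python3 -m pendant '{"travel":[[2,1,0.35],[2.4,1.2,0.4],[2.7,1.35,0.48],[2.7,1.35,0.48],[2.7,1.35,0.48],[2.7,1.35,0.48],[2.7,1.35,0.48],[2.7,1.35,0.48],[2.7,1.35,0.48],[2.7,1.35,0.48],[2.7,1.35,0.48],[2.7,1.35,0.48],[2.7,1.35,0.48],[2.7,1.35,0.48],[2.7,1.35,0.48],[2.7,1.35,0.48],[2.7,1.35,0.48],[2.7,1.35,0.48],[2.7,1.35,0.48],[2.7,1.35,0.48]],"delta_rot":[[0,0,0],[0,0,0],[0,0,0],[0,0,0],[0,0,0],[0,0,0],[0,0,0],[0,0,0],[0,0,0],[0,0,0],[0,0,0],[0,0,0],[0,0,0],[0,0,0],[0,0,0],[0,0,0],[0,0,0],[0,0,0],[0,0,0],[0,0,0]]}'
python3 -m pendant '{"travel":[[2.7,1.35,0.48],[2.7,1.35,0.48],[2.7,1.35,0.48],[2.7,1.35,0.48],[2.7,1.35,0.48],[2.7,1.35,0.48],[2.7,1.35,0.48],[2.7,1.35,0.48],[2.7,1.35,0.48],[2.7,1.35,0.48],[2.7,1.35,0.48],[2.7,1.35,0.48],[2.4,1.2,0.4],[2,1,0.3],[1.8,0.9,0.3],[1.8,0.9,0.3]],"delta_rot":[[0,0,0],[0,0,0],[0,0,0],[0,0,0],[0,0,0],[0,0,0],[0,0,0],[0,0,0],[0,0,0],[0,0,0],[0,0,0],[0,0,0],[0,0,0],[0,0,0],[0,0,0],[0,0,0]]}'
python3 - <<'E'
from h import *
p=env.observe()['position']; print((p-np.array([.5155,-.0419,0]))@np.array([.8926,.4509,0]), p)
for n,(a,b,c,d) in [('side',(130,130,340,290)),]:
    m,im=save(n,n+'2'); cv2.imwrite(f'pics/{n}2c.png',cv2.resize(im[b:d,a:c],None,fx=3.7,fy=3.7,interpolation=cv2.INTER_CUBIC)[:600,:,::-1])
E
```

```text
time_s: 5.87
position: [0.4759, -0.0553, 0.0571]
tool_rot: [[-0.0, 0.451, -0.893], [0.0, -0.893, -0.451], [-1.0, -0.0, 0.0]]
ft_force: [-1.6, -1.0, 1.4]
grip_width: 0.0594
time_s: 7.2
position: [0.5161, -0.0352, 0.0641]
tool_rot: [[-0.0, 0.451, -0.893], [0.0, -0.893, -0.451], [-1.0, -0.0, 0.0]]
ft_force: [-2.2, -0.3, 0.8]
grip_width: 0.0601
0.00361529254665044 [ 0.51614795 -0.03516473  0.0640903 ]
```

View pics/side2c.png

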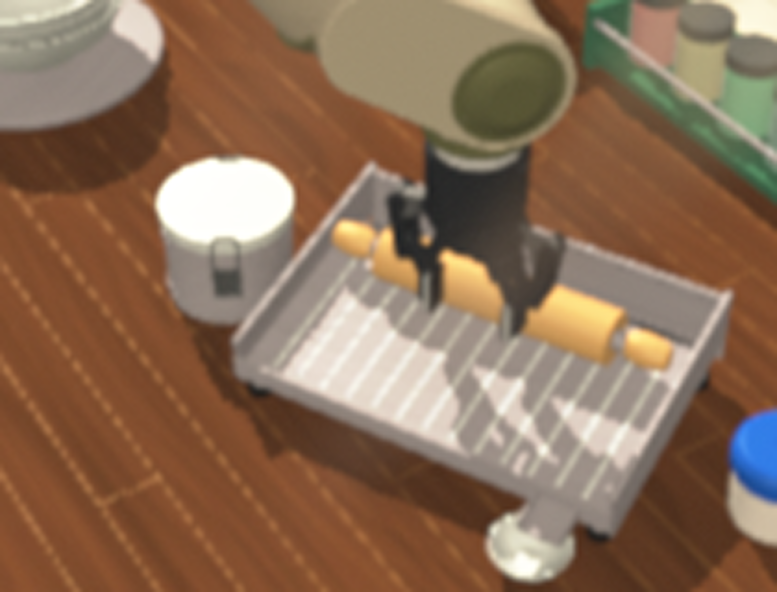

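The pin is square, about 37 mm uphill of the origin and 28 mm short of the crest. I'll slow down over the crest.

```bash
python3 -m pendant '{"travel":[[1.8,0.9,0.3],[1.8,0.9,0.3],[1.8,0.9,0.3],[1.8,0.9,0.3],[1.8,0.9,0.3],[1.8,0.9,0.3],[1.8,0.9,0.3],[1.8,0.9,0.3],[1.8,0.9,0.3],[1.8,0.9,0.3],[1.8,0.9,0.3],[1.35,0.7,0.2],[0.9,0.45,0.1],[0.9,0.45,0.1],[0.9,0.45,0.1],[0.9,0.45,0],[0.9,0.45,0],[0.9,0.45,0],[0.9,0.45,0],[0.9,0.45,0]],"delta_rot":[[0,0,0],[0,0,0],[0,0,0],[0,0,0],[0,0,0],[0,0,0],[0,0,0],[0,0,0],[0,0,0],[0,0,0],[0,0,0],[0,0,0],[0,0,0],[0,0,0],[0,0,0],[0,0,0],[0,0,0],[0,0,0],[0,0,0],[0,0,0]]}'
python3 -m pendant '{"travel":[[0.9,0.45,0],[0.9,0.45,0],[0.9,0.45,0],[0.9,0.45,0],[0.9,0.45,0],[0,0,0],[0,0,0],[0,0,0]],"delta_rot":[[0,0,0],[0,0,0],[0,0,0],[0,0,0],[0,0,0],[0,0,0],[0,0,0],[0,0,0]]}'
python3 - <<'E'
from h import *
p=env.observe()['position']; print((p-np.array([.5155,-.0419,0]))@np.array([.8926,.4509,0]), p)
m,im=save('side','side3'); a,b,c,d=130,130,340,290; cv2.imwrite('pics/side3c.png',cv2.resize(im[b:d,a:c],None,fx=3.7,fy=3.7,interpolation=cv2.INTER_CUBIC)[:600,:,::-1])
E
```

```text
time_s: 8.92
position: [0.5446, -0.021, 0.0679]
tool_rot: [[0.0, 0.451, -0.893], [0.0, -0.893, -0.451], [-1.0, 0.0, -0.0]]
ft_force: [0.0, 0.4, -0.2]
grip_width: 0.0601
time_s: 9.58
position: [0.5488, -0.0188, 0.0679]
tool_rot: [[-0.0, 0.451, -0.893], [0.0, -0.893, -0.451], [-1.0, -0.0, 0.0]]
ft_force: [-0.4, 0.1, 0.6]
grip_width: 0.0597
0.04016346392122036 [ 0.54883624 -0.0188183   0.06789075]
```

View pics/side3c.png

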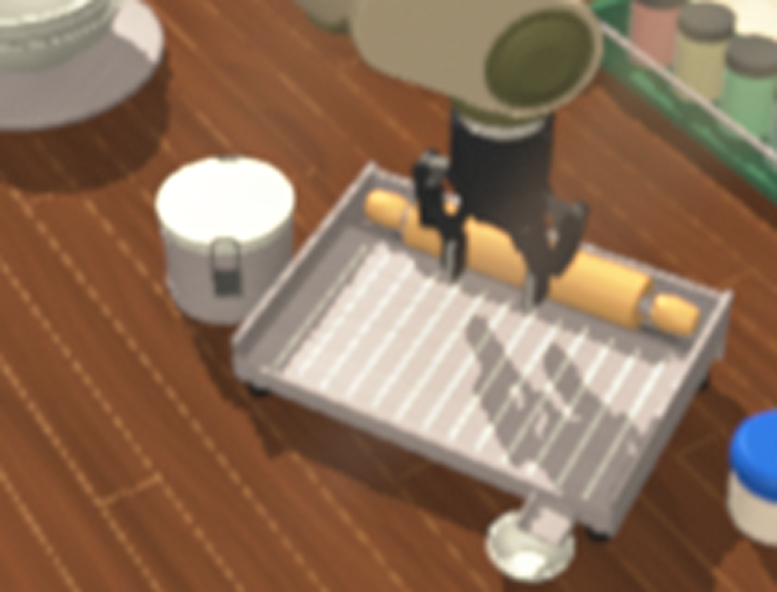

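The pin has dropped into the trough and the force is near zero. I'll back off, rise and check.

```bash
python3 -m pendant '{"travel":[[-3,-1.5,0],[-6,-3,0],[-9,-4.5,0],[-12,-6,4],[-9,-4.5,14],[-9,-4.5,22],[-9,-4.5,28],[-9,-4.5,28],[-9,-4.5,28],[-15,-8,15],[-20,-10,0],[-20,-10,0],[-20,-10,0],[0,0,0],[0,0,0]],"delta_rot":[[0,0,0],[0,0,0],[0,0,0],[0,0,0],[0,0,0],[0,0,0],[0,0,0],[0,0,0],[0,0,0],[0,0,0],[0,0,0],[0,0,0],[0,0,0],[0,0,0],[0,0,0]]}'
python3 - <<'E'
from h import *
m,im=save('top','t4'); c=im[140:270,190:360]
a=cv2.resize(c,None,fx=3.8,fy=3.8,interpolation=cv2.INTER_CUBIC)[:,:,::-1]; cv2.imwrite('pics/t4c.png',a)
O=np.array([.5155,-.0419,0]);u=np.array([.8926,.4509,0]);v=np.array([-.4509,.8926,0])
k=pinmask(im,(200,150,345,265)); r=axis(k); q=onz(m,*r[0],.069); print('barrel mask',r,q,'u,v',(q-O)@u,(q-O)@v)
E
```

```text
time_s: 10.88
position: [0.3979, -0.0946, 0.207]
tool_rot: [[0.0, 0.449, -0.893], [-0.0, -0.893, -0.449], [-1.0, 0.0, -0.0]]
ft_force: [0.3, 0.1, 0.7]
grip_width: 0.0597
barrel mask ((269.38311767578125, 184.33407592773438), (13.548395156860352, 74.749755859375), 64.29004669189453) [ 0.60048489 -0.01961903  0.069     ] u,v 0.08590400070584753 -0.018431696461724337
```

View pics/t4c.png

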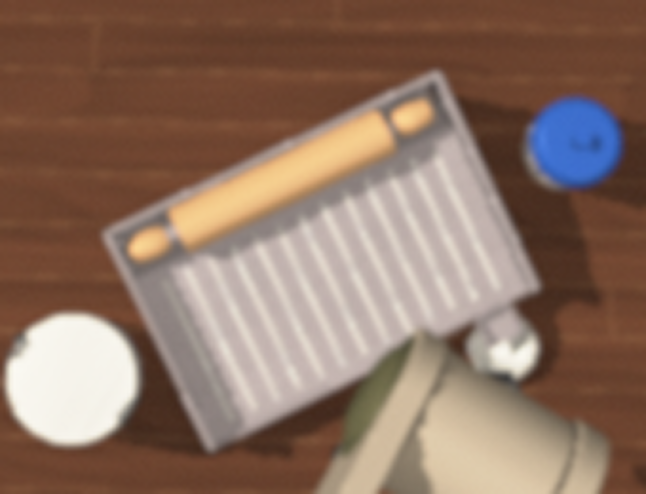

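The pin lies in the trough against the back stop and parallel to it, at u = 86 mm (85 expected). The tin, salt cellar and drip bowl haven't moved. Handing in.

```bash
python3 -c "from rig import close_job; print(close_job())"
```

```text
the job is handed in; nothing more can be done
None
```

The rolling pin is in the trough at the top, lying square against the back stop, and the job was handed in at about 11 s of the 38 s allowed. I pushed it up the slope with two open fingers side by side at about 20 to 36 mm/s. I slowed to about 12 mm/s at the crest, where it rolled in by itself. The wrist force was 2 to 3 N at each reading, and there was no gripping or lifting.

- **Position:** the last top view puts the pin's axis 86 mm uphill of the drainer's origin (85 expected) and parallel to the stop to within about 1.5°.
- **Check to discount:** the pin's sideways position came out at -18 mm, because the colour mask missed one handle. By eye it sits roughly central between the cheeks.
- **Other things:** the clip tin, salt cellar and drip bowl had not moved. I did not check the other items again, but the arm passed well above them.
- **Robot:** the arm was backed off well above the drainer, touching nothing. I did not watch the pin after handing in.

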